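# Lock the microfilm case with the red key

### The arm

A 6-joint arm with a two-finger parallel gripper is mounted at the origin on the work surface. World frame = base frame: x ahead of the robot, y to its left, z up, the work surface at z = 0. Lengths are in m, angles in rad, forces in N, time in s.
With the tool pointing down it reaches from about 0.3 to 0.775 m from the base axis. Payload 14.6 kg.
Tool frame: the origin (TCP) lies at the very end of the fingers, on their centre line; the grasp point (between the pads) lies 19 mm behind it; z points along the fingers, x is the direction in which the jaws open and shut, and the axes are right-handed (so a half turn about z gives the same grasp; the last joint's range is limited). The gripper opens to 94 mm and grips with 3 to 60 N. Pads are 16 mm wide; open, the fingers measure 119 mm over their backs; the gripper's body (75 mm by 177 mm) begins 78 mm behind the grasp point.
Start: joints at [-1.17, 0.3, 1.521, -0, 1.321, -0.067], TCP at [0.248, -0.491, 0.182] pointing down, gripper open.
Joint ranges: [-3.03, 3.03], [-0.79, 2.21], [0.23, 2.52], [-1.04, 4.18], [0, 3.07], [-2.55, 2.55]. Speed limits (rad/s): [2.22, 2.22, 2.57, 3.14, 3.14, 3.14].

### API

Orientations are given as [roll, pitch, yaw] about the fixed x, y, z axes, in that order (R = Rz(yaw) Ry(pitch) Rx(roll)).
In Python, from station import ctrl gives the robot as it stands.
- The arm moves only by the shell command python3 -m inch 'ROWS' [FORCE]. ROWS is JSON, one flat list of numbers, 7 for each row, row after row: the shift along the tool's x, y, z in cm, then the turn, a rotation vector about the tool's x, y, z in rad, then the opening, from 0 (shut) to 1 (fully open). In form: [tx, ty, tz, wx, wy, wz, claw, tx, ty, tz, wx, wy, wz, claw, ...]. A call has 1 to 20 rows; each row shifts and turns the commanded pose from where the row before left it, along the tool's axes as they then stand; what a row does not reach is not made up. A row lasts 1/8 s, in which the tool goes at most 62.5 mm and 10.7 degrees, less where a joint would pass 70% of its speed; a pose out of reach is approached as far as the arm can. A call is refused whole if a number of a shift passes 6.25 or a number of a turn 0.188, either way. A call with a gripper value outside its range is refused whole. The fingers move at their own pace and stop on an object; FORCE is the grip in N (left out, the last holds). Time passes only in rows, so rows that do not move let the fingers close. It gives the time, the measured TCP pose, the force and the opening at its end, in the units of the state.
- ctrl.get_obs(): the state, without advancing time (a new reading comes with each control period).
- ctrl.camera(name): name is "scene" or "side" or "wrist"; returns (picture, depth): 480x640x3 uint8, red, green, blue; 480x640 float32, m along the optical axis (not along the pixel's ray), 0 where there is no reading.
- ctrl.camera_params(name): a dict with "vertical_fov" (degrees; the focal length in pixels is half the picture's height over the tangent of half this angle, whatever the lens; pixels are square), "cx", "cy" (the principal point, pixels), "camera_from_world" (4x4, takes a point from world to camera coordinates); the wrist camera has in their place "mount" (4x4, takes a point from camera to tool coordinates, whose origin is the TCP and whose axes are the tool frame's). Camera axes: x right, y down, z forward; pixel columns grow to the right and rows downward; lengths in m; the calibration is good to about 2 mm. A picture is of the moment at which its call begins: read the wrist's pose just before it. camera_params takes no time and is no camera call.
- ctrl.hand_in(): hands the job in, once; it reports no verdict.
Trained networks look in the newest picture that a camera, given by its name, has taken for a name from the list of things; names that differ only in an ending like _2 or _b are one class to them, and where a whole thing is asked for, a point or a joint stands for the part that bears it (a point fixed in the world has none). Each returns a list of dicts, best first, with "score" (0 to 1); they miss things now and then, are a little off and sometimes report something else, mostly with a low value. They report only what shows in the picture. A call takes as long as a camera call. They do not tell look-alikes from the thing itself.
- ctrl.spot_in(camera, label): "bbox" ([centre column, centre row, width, height] in pixels, round what is visible of it).
- ctrl.place_of(camera, label): "centre" ([column, row] in pixels: a listed point, or the origin of a listed thing).
The state is a dict: "time_s": time; "qpos": joint angles; "joint_vel": joint speeds; "tau": joint torques, N m; "ee_pos": TCP position; "eef_rot": TCP orientation; "force": force on the tool from outside, world axes, zero at the start; "moment": the same for the moment, N m; "grip_width": finger opening in m.
Only numpy, scipy, OpenCV 4.12 (cv2) and the standard library are available. Lean on these libraries where they do the work, as an engineer would, in place of code of your own. Each camera call takes 0.05 s, during which the arm holds its last target. There are 200 camera calls.

### The job

Pluck the red key out of the pocket tray, fit its blade into the slot of the brass lock on the microfilm case and turn it clockwise to the stop, so that the white pointer stands at the green dot. Turn the lock with the key only, never with the fingers. Then leave the key in the steel return dish, and leave the other keys in their pockets and everything else on the table where it is.

Things in the scene. Friction and masses are not known exactly. Their poses are not given: they have to be found in the camera images.
- key_red: the red key, loose, about 35 g, upright in one of the tray's pockets (which one varies): a flat-sided red plastic grip 24 mm (its x) x 14 mm (y) x 36 mm tall over a steel blade 22 mm (x) x 4 mm (y) x 12 mm tall. Origin: centre of the blade's lower edge, 4 mm above the table at the start; z up, grip at z = 12 to 48 mm. Same after a half turn about z. 30 mm of grip stands clear of the tray
- key_red_mid (a point): centre of the red key: on its axis, 24 mm above the blade's lower edge, same axes as key_red
- key_blue: same shape as key_red, blue plastic grip; stands in another pocket of the tray; must stay there
- key_yellow: same shape as key_red, yellow plastic grip; stands in another pocket of the tray; must stay there
- key_white: same shape as key_red, white plastic grip; stands in another pocket of the tray; must stay there
- tray: black and grey pocket tray, fixed, 196 mm (its x) x 50 mm (y) x 22 mm high; origin under its centre. Four pockets at x = -69, -23, 23, 69 mm, y = 0, each 28 mm (x) x 18 mm (y), 6 mm deep, with an 8 mm slot along x in the floor for the blade. A key's x lies along the tray's x, so fingers closing along the tray's y take its 14 mm width
- case: grey microfilm case with a blue lid, fixed, 200 mm (its x) x 150 mm (y) x 70 mm high; origin under its centre. The brass lock is at the middle of the lid. A red dot (unlocked) and a green dot (locked) lie on the lid 41 mm from the lock's axis, at 0.7 rad (red) and -0.7 rad (green) from the case's x
- lock_slot (a point): centre of the slot's floor in the brass lock head, 75 mm above the table, on the vertical axis; turns with the head. x along the slot to the white pointer, z up. Head: 42 mm disc, two jaws with a slot between, 7.5 mm wide, 7 mm deep, 28 mm long, open at both ends, bevelled out to 12.5 mm at the top (82 mm above the table). The blade fits either way round, with 0.16 rad of play each way
- lock (a joint): turn of the lock head in rad, growing clockwise seen from above: 0 = pointer at the red dot (unlocked), 1.4 = hard stop, pointer at the green dot (locked). Turning takes about 0.05 N m; it stays where it is left. It starts between 0 and 0.35
- dish: square steel return dish with a grey felt floor, fixed, 130 x 130 x 28 mm high, walls and floor 4 mm thick; origin under its centre
- carton: cardboard archive box, 110 x 150 x 80 mm, bystander; origin under its centre
- binder: black ring binder lying flat, 70 x 240 x 50 mm, bystander; origin under its centre
- tape: brown tape roll lying flat, 80 mm across, 24 mm high, bystander; origin under its centre
- stamp: wooden hand stamp, 40 mm across, 66 mm tall, bystander; origin under its centre
- mug: white mug, 80 mm across, 90 mm tall, handle at its +y, bystander; origin under its centre
Things that resemble listed ones, but are neither listed nor needed, are in the scene too. Several things have the shape of the key_red; the one meant has the colours described above.

How it is judged:
By the outcome, as a careful person would: the job done as asked, in the order asked, and still so for the second after the job is handed in, with the robot touching nothing.
It also fails if it takes over 45 s, if anything falls off the work surface, if the arm or the gripper's body presses on something with over 40 N, if the wrist force passes 120 N, or if a joint passes its speed limit or range.

## Working session

There is one attempt and no reset: what is moved stays moved. The work goes in short steps, Python scripts to look and compute and a shell command to move; the robot and the scene stay as the last step left them, time stands still between calls to the robot, and variables do not carry over. Pictures are saved under pics/ and viewed, about 8 in all and at most 12, crops included, and the job is handed in when it is done.

```bash
mkdir -p pics; ls
cat > h.py <<'E'
import numpy as np, cv2
from scipy.spatial.transform import Rotation as R
from station import ctrl
def cam(n):
    o=ctrl.get_obs(); im,d=ctrl.camera(n); p=ctrl.camera_params(n)
    f=240/np.tan(np.radians(p['vertical_fov'])/2)
    if 'mount' in p:
        T=np.eye(4);T[:3,:3]=R.from_euler('xyz',o['eef_rot']).as_matrix();T[:3,3]=o['ee_pos'];W=T@np.array(p['mount'])
    else: W=np.linalg.inv(np.array(p['camera_from_world']))
    return im,d,(f,p['cx'],p['cy'],W)
def ray(c,u,v):
    f,cx,cy,W=c; return W[:3,3],W[:3,:3]@np.array([(u-cx)/f,(v-cy)/f,1])
def atz(c,u,v,z):
    o,r=ray(c,u,v); return o+r*(z-o[2])/r[2]
def pts(c,d):
    v,u=np.mgrid[:480,:640]; f,cx,cy,W=c
    P=np.stack([(u-cx)/f*d,(v-cy)/f*d,d],-1); return P@W[:3,:3].T+W[:3,3]
def save(n,im): cv2.imwrite('pics/'+n,cv2.cvtColor(im,cv2.COLOR_RGB2BGR))
E
python3 - <<'E'
from h import *
np.set_printoptions(precision=4,suppress=True)
ims=[]
for n in ['scene','side','wrist']:
    im,d,c=cam(n); save(n+'0.png',im); print(n,c[3][:3,3],c[3][:3,2],c[:3])
    P=pts(c,d)
    for l in ['key_red','tray','case','lock_slot','dish']:
        for r in ctrl.place_of(n,l)[:3]:
            u,v=r['centre']; 
            z={'key_red':.004,'lock_slot':.075}.get(l,0)
            print(l,round(r['score'],2),np.round([u,v]),atz(c,u,v,z))
print(ctrl.get_obs())
E
```

```text
pics
scene [1.2747 0.3675 0.7607] [-0.6673 -0.3589 -0.6526] (np.float64(530.8648285166871), 328.44957203220326, 246.18439978411402)
key_red 0.73 [493. 340.] [0.5782 0.3384 0.004 ]
key_red 0.65 [490. 316.] [0.5221 0.317  0.004 ]
key_red 0.57 [407. 283.] [0.52   0.1442 0.004 ]
tray 0.68 [452. 294.] [0.499  0.2342 0.    ]
case 0.64 [346. 250.] [ 0.4893 -0.0117  0.    ]
case 0.47 [384. 383.] [0.7594 0.2026 0.    ]
lock_slot 0.75 [345. 230.] [ 0.5114 -0.0051  0.075 ]
lock_slot 0.21 [237. 324.] [ 0.8277 -0.0444  0.075 ]
dish 0.76 [229. 205.] [ 0.4846 -0.3308  0.    ]
side [0.1994 0.5812 0.7017] [ 0.395  -0.6269 -0.6715] (np.float64(512.8224089519101), 321.3732984684076, 243.4046405547088)
key_red 0.78 [260. 374.] [0.5242 0.242  0.004 ]
key_red 0.75 [230. 416.] [0.5183 0.3229 0.004 ]
key_red 0.74 [192. 408.] [0.5739 0.3432 0.004 ]
tray 0.92 [275. 383.] [0.4975 0.2401 0.    ]
tray 0.18 [379. 373.] [0.3694 0.1347 0.    ]
case 0.85 [350. 283.] [ 0.5064 -0.0094 -0.    ]
lock_slot 0.55 [355. 257.] [ 0.4994 -0.0059  0.075 ]
dish 0.66 [434. 200.] [ 0.479  -0.3367  0.    ]
dish 0.29 [358. 254.] [ 0.5345 -0.0873  0.    ]
wrist [ 0.3137 -0.457   0.3844] [-0.2243 -0.1132 -0.9679] (np.float64(429.117701374026), 319.9085030787966, 236.62382274097607)
{'time_s': 0.9, 'qpos': array([-1.1696,  0.2999,  1.521 , -0.    ,  1.3207, -0.0666]), 'joint_vel': array([-0.0019, -0.0001,  0.001 , -0.0002, -0.0002, -0.0011]), 'tau': array([  0.0003, -53.1654, -35.2914,   0.0709,   0.0212,  -0.    ]), 'ee_pos': array([ 0.248 , -0.4909,  0.1819]), 'eef_rot': array([ 3.1416, -0.    , -1.103 ]), 'force': array([-0.1454, -0.06  , -0.1653]), 'moment': array([-0.0123,  0.0079,  0.035 ]), 'grip_width': 0.09412512400317434}
```

```bash
ls pics
```

```text
scene0.png
side0.png
wrist0.png
```

View pics/scene0.png

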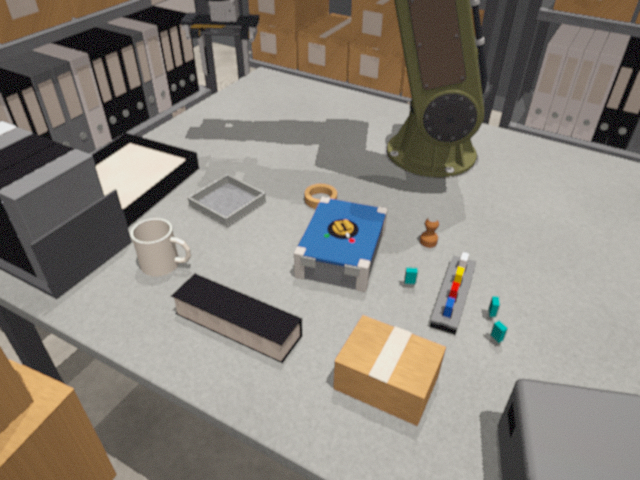

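View pics/side0.png

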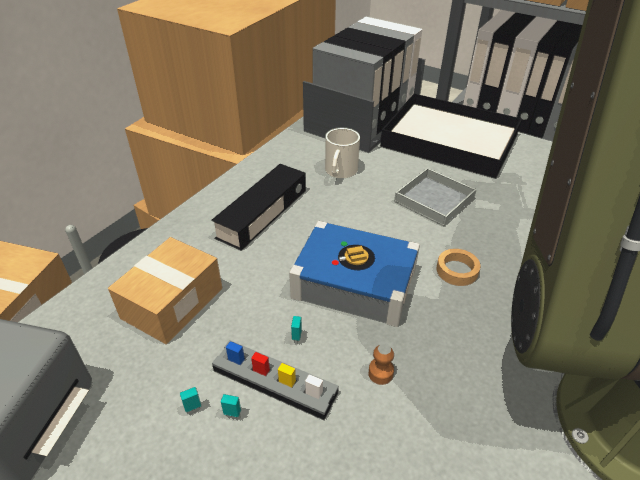

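The scene view shows the tray (452,294) with the keys in the order blue, red (455,290), yellow and white. The lock is at (344,229) with its pointer near the red dot (351,240), and the dish is at (228,200). The teal things are decoys.

Run:
```python
from h import *
np.set_printoptions(precision=4,suppress=True)
for n in ['scene','side']:
    im,d,c=cam(n); P=pts(c,d); h=cv2.cvtColor(im,cv2.COLOR_RGB2HSV).astype(int)
    x,y,z=P[...,0],P[...,1],P[...,2]
    reg=(abs(x-.5)<.13)&(abs(y-.24)<.11)&(z>.03)&(z<.06)
    H,S=h[...,0],h[...,1]
    for nm,m in dict(red=((H<6)|(H>172))&(S>170),blue=(abs(H-112)<12)&(S>150),yellow=(abs(H-25)<6)&(S>150),white=(S<40)&(h[...,2]>150)).items():
        q=P[m&reg]; t=q[q[:,2]>.049]
        print(n,nm,len(q),len(t),(q.min(0)+q.max(0))/2, t.mean(0) if len(t) else '')
    reg=(abs(x-.5)<.1)&(abs(y+.01)<.1)&(z>.055)
    for nm,m in dict(reddot=((H<6)|(H>172))&(S>170),green=(abs(H-60)<12)&(S>150),brass=(abs(H-20)<8)&(S>120)&(z>.076),white=(S<40)&(h[...,2]>190)&(np.hypot(x-.505,y+.006)<.05)).items():
        q=P[m&reg]; print(n,nm,len(q),np.median(q,0) if len(q) else '')
```

```text
scene red 90 40 [0.5286 0.2406 0.0417] [0.5291 0.2407 0.0505]
scene blue 110 52 [0.5742 0.2467 0.0414] [0.5736 0.2459 0.0505]
scene yellow 101 43 [0.4819 0.2348 0.0419] [0.4833 0.2344 0.0507]
scene white 99 42 [0.4509 0.2323 0.0424] [0.4356 0.2271 0.0506]
scene reddot 13 [0.5286 0.0171 0.0694]
scene green 2 [ 0.5397 -0.0329  0.0699]
scene brass 107 [ 0.5063 -0.0127  0.0798]
scene white 7 [0.5218 0.0044 0.0747]
side red 227 85 [0.5224 0.2419 0.0413] [0.5225 0.2415 0.0503]
side blue 216 80 [0.5679 0.2475 0.0411] [0.5677 0.247  0.0502]
side yellow 245 102 [0.4766 0.2355 0.0417] [0.4771 0.2355 0.0505]
side white 229 107 [0.4314 0.2295 0.0414] [0.4316 0.23   0.0503]
side reddot 24 [0.5252 0.0193 0.0692]
side green 17 [ 0.5375 -0.0318  0.0692]
side brass 167 [ 0.5004 -0.0128  0.0792]
side white 8 [0.5171 0.0059 0.0733]
```

```bash
python3 -m inch '[0,0,0,0,0,0.17,1, 0,0,0,0,0,0.171,1, -4.9,-2.6,0,0,0,0,1, -4.9,-2.6,0,0,0,0,1, -4.9,-2.6,0,0,0,0,1, -4.9,-2.6,0,0,0,0,1, -4.9,-2.6,0,0,0,0,1, -4.9,-2.6,0,0,0,0,1, -4.9,-2.6,0,0,0,0,1, -4.9,-2.6,0,0,0,0,1, -4.9,-2.6,0,0,0,0,1, -4.9,-2.6,0,0,0,0,1, -4.9,-2.6,0,0,0,0,1, -4.9,-2.6,0,0,0,0,0.6, -4.9,-2.6,2,0,0,0,0.5, -4.9,-2.6,3,0,0,0,0.5, 0,0,0,0,0,0,0.5]'
cat > look.py <<'E'
from h import *
import sys
np.set_printoptions(precision=4,suppress=True)
o=ctrl.get_obs(); im,d,c=cam('wrist'); save(sys.argv[1],im); P=pts(c,d)
print(o['time_s'],o['ee_pos'],o['eef_rot'])
E
cat > keys.py <<'E'
from look import *
h=cv2.cvtColor(im,cv2.COLOR_RGB2HSV).astype(int);H,S=h[...,0],h[...,1];z=P[...,2]
reg=(z>.047)&(z<.058)&(abs(P[...,0]-.5)<.13)&(abs(P[...,1]-.24)<.06)
C={}
for nm,m in dict(red=((H<6)|(H>172))&(S>170),blue=(abs(H-112)<12)&(S>150),yellow=(abs(H-25)<6)&(S>150),white=(S<40)&(h[...,2]>150)).items():
    q=P[m&reg]
    if len(q)>30:
        r=cv2.minAreaRect((q[:,:2]*1000).astype(np.float32)); C[nm]=q.mean(0); print(nm,len(q),q.mean(0),r)
for r in ctrl.place_of('wrist','key_red_mid')[:4]: print(r['score'],r['centre'],atz(c,*r['centre'],.028))
a=o['eef_rot'][2]; D=C['red'][:2]-o['ee_pos'][:2]
print('tool dx,dy cm',100*(D@[np.cos(a),np.sin(a)]),100*(D@[np.sin(a),-np.cos(a)]))
E
python3 keys.py wrist1.png
```

```text
time_s: 3.12
ee_pos: [0.5211, 0.2373, 0.1287]
eef_rot: [3.137, -0.001, -1.441]
force: [-0.6, -0.2, 0.1]
grip_width: 0.0576
3.125 [0.5211 0.2373 0.1287] [ 3.1365 -0.001  -1.4408]
red 654 [0.5257 0.2416 0.0515] ((525.2106323242188, 241.45553588867188), (23.535120010375977, 13.429168701171875), 6.970036029815674)
blue 748 [0.5709 0.2472 0.0516] ((570.72314453125, 247.22784423828125), (22.576183319091797, 13.0549955368042), 7.4577507972717285)
yellow 630 [0.4808 0.2359 0.0513] ((479.9540710449219, 236.0033721923828), (23.26129913330078, 13.353578567504883), 7.52394437789917)
white 540 [0.4344 0.2305 0.0513] ((433.8101501464844, 230.48208618164062), (23.789947509765625, 13.240126609802246), 7.1044721603393555)
0.88 [213.7, 217.5] [0.5198 0.3153 0.028 ]
0.72 [180.3, 135.5] [0.5744 0.3419 0.028 ]
0.59 [436.9, 245.2] [0.5201 0.1514 0.028 ]
0.58 [316.0, 224.1] [0.5244 0.2415 0.028 ]
tool dx,dy cm -0.3612905750957871 -0.5106232042532318
```

```bash
python3 -m inch '[-0.4,-0.4,3,0,0,0,0.5, 0,0,3,0,0,0,0.5, 0,0,2,0,0,0,0.5, 0,0,0,0,0,0,0.5,0,0,0,0,0,0,0.5]'
```

```text
time_s: 3.85
ee_pos: [0.5264, 0.2393, 0.054]
eef_rot: [-3.139, 0.001, -1.445]
force: [1.0, 0.0, 0.1]
grip_width: 0.0467
```

```bash
python3 -m inch '[-0.2,0.1,1,0,0,0,0.5, 0,0,1.9,0,0,0,0.5, 0,0,0,0,0,0,0.5, 0,0,0,0,0,0,0, 0,0,0,0,0,0,0, 0,0,0,0,0,0,0, 0,0,0,0,0,0,0, 0,0,0,0,0,0,0]' 25
```

```text
time_s: 4.85
ee_pos: [0.5245, 0.2415, 0.0233]
eef_rot: [-3.141, 0.0, -1.444]
force: [-0.1, -0.2, 1.0]
grip_width: 0.0134
```

```bash
python3 -m inch '[0,0,-2,0,0,0,0, 0,0,-4,0,0,0,0, 0,0,-4,0,0,0,0, 0,0,-3.7,0,0,-0.18,0, 0,0,0,0,0,-0.18,0, 0,0,0,0,0,-0.18,0, 0,0,0,0,0,-0.18,0, 2.5,4.25,0,0,0,0,0, 2.5,4.25,0,0,0,0,0, 2.5,4.25,0,0,0,0,0, 2.5,4.25,0,0,0,0,0, 2.5,4.25,0,0,0,0,0, 2.5,4.25,0,0,0,0,0, 0,0,0,0,0,0,0, 0,0,0,0,0,0,0,0,0,0,0,0,0,0]'
cat > lock.py <<'E'
from look import *
h=cv2.cvtColor(im,cv2.COLOR_RGB2HSV).astype(int);H,S,V=h[...,0],h[...,1],h[...,2];x,y,z=P[...,0],P[...,1],P[...,2]
reg=(z>.06)&(z<.09)&(abs(x-.5)<.1)&(abs(y+.01)<.1)
for nm,m in dict(red=((H<6)|(H>172))&(S>170),green=(abs(H-60)<12)&(S>150),brasstop=(abs(H-20)<9)&(S>110)&(z>.0785),white=(S<60)&(V>170)&(np.hypot(x-.503,y+.012)<.05)).items():
    q=P[m&reg]
    if len(q)>5: print(nm,len(q),np.median(q,0),cv2.minAreaRect((q[:,:2]*1000).astype(np.float32)))
for r in ctrl.place_of('wrist','lock_slot')[:2]: print(r['score'],r['centre'],atz(c,*r['centre'],.075))
E
python3 lock.py wrist2.png
```

```text
time_s: 6.85
ee_pos: [0.468, -0.048, 0.1601]
eef_rot: [-3.141, 0.0, -0.723]
force: [0.7, -0.3, -1.3]
grip_width: 0.0137
6.85 [ 0.468  -0.048   0.1601] [-3.1415  0.0001 -0.7226]
red 229 [0.5268 0.0196 0.0709] ((526.7356567382812, 19.684484481811523), (10.352349281311035, 10.302669525146484), 2.775383949279785)
green 227 [ 0.5391 -0.0315  0.0709] ((539.1708374023438, -31.664735794067383), (10.54642105102539, 10.663483619689941), 47.959957122802734)
brasstop 1394 [ 0.5026 -0.0126  0.0815] ((502.44317626953125, -12.929126739501953), (28.15235710144043, 27.74332618713379), 48.042816162109375)
white 92 [0.5199 0.0065 0.0751] ((519.812744140625, 6.4721527099609375), (9.474821090698242, 3.262082099914551), 48.68184280395508)
```

View pics/wrist2.png

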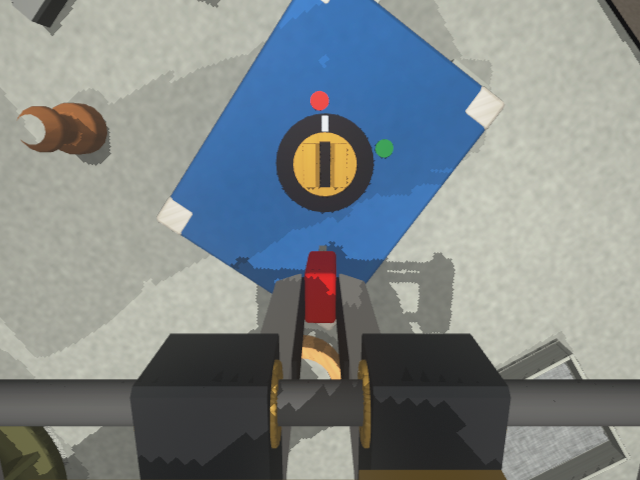

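The wrist view shows the key held square (320,285), the slot at (325,163), the pointer just short of the red dot (319,100) and the green dot at (384,148).

```bash
python3 - <<'E'
from look_dummy import *
E
true; python3 -m inch '[0.14,-2.42,0,0,0,0,0, 0.14,-2.42,0,0,0,0,0, 0,0,2.5,0,0,0.008,0, 0,0,2.3,0,0,0,0, 0,0,0,0,0,0,0, 0,0,0,0,0,0,0]'
cat > chk.py <<'E'
from look import *
h=cv2.cvtColor(im,cv2.COLOR_RGB2HSV).astype(int);H,S=h[...,0],h[...,1]
T=(P-o['ee_pos'])@R.from_euler('xyz',o['eef_rot']).as_matrix()
m=((H<6)|(H>172))&(S>150)&(np.abs(T[...,2])<.05)&(np.abs(T[...,0])<.03)
q=T[m]*1000; print('key tool mm',len(q),q.min(0),q.max(0),np.median(q,0))
m=(abs(H-20)<9)&(S>110)&(P[...,2]>.0785)&(P[...,2]<.09)
q=T[m]*1000; print('brass tool mm',len(q),q.min(0),q.max(0),np.median(q,0))
print(o['force'],o['moment'])
E
python3 chk.py wrist3.png
```

```text
time_s: 7.7
ee_pos: [0.5024, -0.0143, 0.113]
eef_rot: [-3.141, -0.001, -0.732]
force: [0.2, -0.1, -0.0]
grip_width: 0.0134
7.7 [ 0.5024 -0.0143  0.113 ] [-3.141  -0.0008 -0.7316]
key tool mm 2477 [-10.4276 -47.3458 -30.3245] [ 7.3324 11.1085 44.5116] [ -0.7012  -8.6237 -27.7621]
brass tool mm 1122 [-15.0233 -15.2085  29.3721] [13.0929 10.5723 34.4606] [-6.385  -6.5185 31.566 ]
[ 0.2077 -0.065  -0.0448] [ 0.0023 -0.0129 -0.0118]Traceback (most recent call last):
  File "<stdin>", line 1, in <module>
ModuleNotFoundError: No module named 'look_dummy'
```

View pics/wrist3.png

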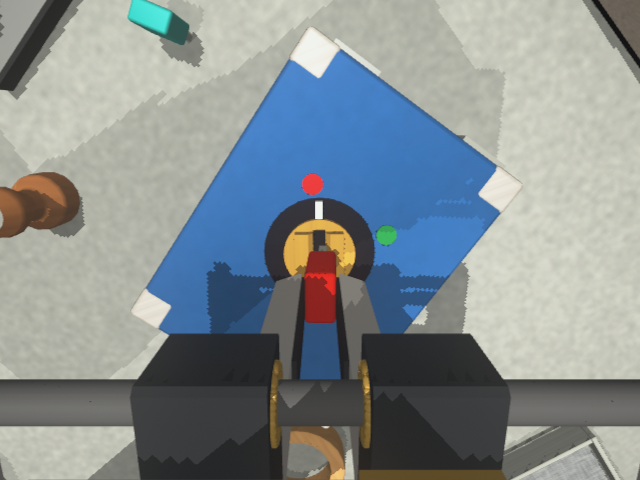

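The blade stands in line with the slot: the key's column is 320 and the slot's is 319. I'll lower it now.

```bash
python3 -m inch '[0,0,0.8,0,0,0,0, 0,0,0.6,0,0,0,0, 0,0,0.4,0,0,0,0, 0,0,0,0,0,0,0, 0,0,0,0,0,0,0]' 40
```

```text
time_s: 8.38
ee_pos: [0.502, -0.0145, 0.0941]
eef_rot: [-3.142, -0.0, -0.732]
force: [-0.6, 0.6, 1.4]
grip_width: 0.0131
```

```bash
python3 -m inch '[0,0,-0.1,0,0,0,0, 0,0,0,0,0,0.15,0, 0,0,0,0,0,0.15,0, 0,0,0,0,0,0.15,0, 0,0,0,0,0,0.15,0, 0,0,0,0,0,0.15,0, 0,0,0,0,0,0.15,0, 0,0,0,0,0,0.15,0, 0,0,0,0,0,0.15,0, 0,0,0,0,0,0,0, 0,0,0,0,0,0,0]'; python3 chk.py wrist4.png
```

```text
time_s: 9.75
ee_pos: [0.5021, -0.0142, 0.0951]
eef_rot: [-3.142, 0.001, -1.929]
force: [1.5, 3.9, -1.0]
grip_width: 0.013
9.75 [ 0.5021 -0.0142  0.0951] [-3.1415  0.0005 -1.9286]
key tool mm 2133 [ -8.1077 -12.4519 -35.074 ] [ 5.6817 12.0545  6.3898] [ -1.1385  -5.1909 -28.0495]
brass tool mm 950 [-17.4953 -16.5787   5.3448] [13.2296  4.8088 16.5799] [ 1.7439 -7.4557 13.6197]
[ 1.5211  3.8916 -1.013 ] [ 1.0443 -0.3559  0.0886]
```

View pics/wrist4.png

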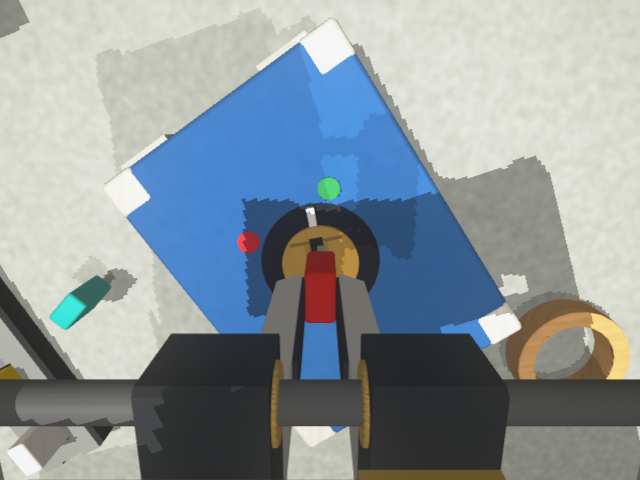

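The pointer (311,218) has followed with the expected play and is short of the green dot (329,188). I'll keep turning.

```bash
python3 -m inch '[0,0,0,0,0,0.1,0, 0,0,0,0,0,0.1,0, 0,0,0,0,0,0.06,0, 0,0,0,0,0,0,0]';  python3 -c "
from station import ctrl;print(ctrl.get_obs()['moment'])"; python3 -m inch '[0,0,0,0,0,0.05,0, 0,0,0,0,0,0,0, 0,0,0,0,0,0,0]'; python3 chk.py wrist5.png
python3 - <<'E'
import cv2
i=cv2.imread('pics/wrist5.png')[120:340,180:460]; cv2.imwrite('pics/w5c.png',cv2.resize(i,None,fx=2,fy=2))
E
```

```text
time_s: 10.3
ee_pos: [0.5022, -0.0144, 0.0952]
eef_rot: [-3.141, 0.0, -2.19]
force: [2.9, 3.5, -0.7]
grip_width: 0.0132
[ 1.05751806 -0.61228377  0.0488565 ]
time_s: 10.68
ee_pos: [0.5022, -0.0144, 0.0952]
eef_rot: [-3.141, 0.001, -2.239]
force: [2.1, 3.9, -2.4]
grip_width: 0.0132
10.675 [ 0.5022 -0.0144  0.0952] [-3.1413  0.0005 -2.2392]
key tool mm 2124 [ -8.0932 -11.9757 -34.6203] [ 5.5621 12.2104  5.8386] [ -1.159   -4.8097 -28.084 ]
brass tool mm 946 [-17.5138 -15.9827  11.7415] [13.778   5.1734 16.6504] [ 1.9681 -6.8    13.6263]
[ 2.1036  3.9063 -2.3919] [ 1.0643 -0.7193  0.0246]
```

View pics/w5c.png

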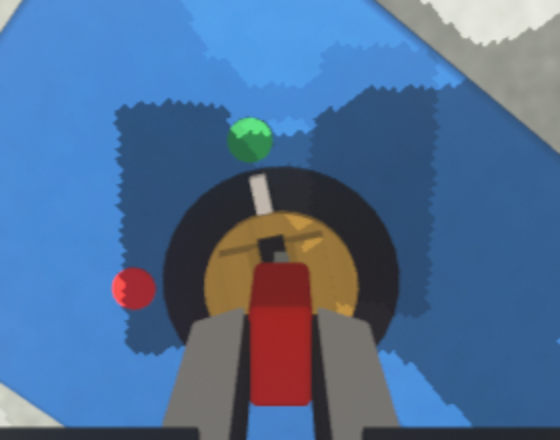

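```bash
cat > ptr.py <<'E'
from look import *
h=cv2.cvtColor(im,cv2.COLOR_RGB2HSV).astype(int);H,S,V=h[...,0],h[...,1],h[...,2];x,y,z=P[...,0],P[...,1],P[...,2]
C=np.array([.5024,-.0132]); r=np.hypot(x-C[0],y-C[1])
for nm,m in dict(w=(S<70)&(V>120)&(r>.02)&(r<.034)&(z<.08),g=(abs(H-60)<15)&(S>120)&(r<.06),red=((H<6)|(H>172))&(S>150)&(r>.03)&(r<.06)&(z<.08)).items():
    q=P[m&(z>.06)][:,:2]-C; print(nm,len(q),np.arctan2(*np.median(q,0)[::-1]) if len(q) else '')
print(o['moment'],o['force'],o['qpos'][5])
E
python3 ptr.py wrist6.png; python3 -m inch '[0,0,0,0,0,0.05,0, 0,0,0,0,0,0,0, 0,0,0,0,0,0,0]'; python3 ptr.py wrist7.png
```

```text
10.725 [ 0.5022 -0.0145  0.0952] [-3.1412  0.0004 -2.2391]
w 159 -0.4640198783763922
g 362 -0.4685124952478764
red 330 0.9268632218495474
[ 1.112  -0.6911  0.072 ] [ 3.391   3.9579 -0.9018] 2.1372342465682883
time_s: 11.15
ee_pos: [0.5022, -0.0144, 0.0952]
eef_rot: [-3.141, 0.0, -2.289]
force: [4.1, 3.1, 0.1]
grip_width: 0.0133
11.15 [ 0.5022 -0.0144  0.0952] [-3.1412  0.0005 -2.289 ]
w 157 -0.46703013141336225
g 362 -0.46711578547819593
red 332 0.9295335933906372
[ 1.1203 -0.7746  0.1053] [4.1369 3.1393 0.0703] 2.18714921567504
```

The pointer is at -0.467 rad and the green dot is at -0.467 rad. A further 0.05 rad of turn moved the pointer only 0.003 rad, so it's at the stop. Next I'll turn back within the play, lift, and go to the dish.

```bash
python3 -m inch '[0,0,0,0,0,-0.06,0, 0,0,0,0,0,-0.06,0, 0,0,0,0,0,0,0, 0,0,-1,0,0,0,0, 0,0,-1.5,0,0,0,0, 0,0,-4,0,0,0,0, 0,0,0,0,0,0,0]' 25;  python3 ptr.py wrist8.png; python3 -m inch '[4.6,-2.73,0,0,0,0,0, 4.6,-2.73,0,0,0,0,0, 4.6,-2.73,0,0,0,0,0, 4.6,-2.73,0,0,0,0,0, 4.6,-2.73,0,0,0,0,0, 4.6,-2.73,0,0,0,0,0, 0,0,0,0,0,0,0, 0,0,0,0,0,0,0]'
python3 - <<'E'
import sys; sys.argv=['x','wrist9.png']
from look import *
for r in ctrl.place_of('wrist','dish')[:2]: print(r['score'],r['centre'],atz(c,*r['centre'],.0))
E
```

```text
time_s: 12.08
ee_pos: [0.5034, -0.0147, 0.1638]
eef_rot: [-3.136, 0.003, -2.172]
force: [0.4, 0.3, -1.1]
grip_width: 0.0135
12.075 [ 0.5034 -0.0147  0.1638] [-3.1364  0.0027 -2.1721]
w 89 -0.4639744440836723
g 199 -0.46327660018968014
red 208 0.9303617500629632
[0.0822 0.0238 0.0693] [ 0.4327  0.2619 -1.1075] 2.070301674663121
time_s: 13.12
ee_pos: [0.4807, -0.3342, 0.1594]
eef_rot: [3.14, 0.0, -2.172]
force: [0.8, 0.4, -0.3]
grip_width: 0.0136
13.125 [ 0.4807 -0.3342  0.1594] [ 3.1401  0.0002 -2.1723]
0.9 [318.8, 213.8] [ 0.4811 -0.3316  0.    ]
0.74 [30.9, 377.7] [ 0.5054 -0.0148  0.    ]
```

View pics/wrist9.png

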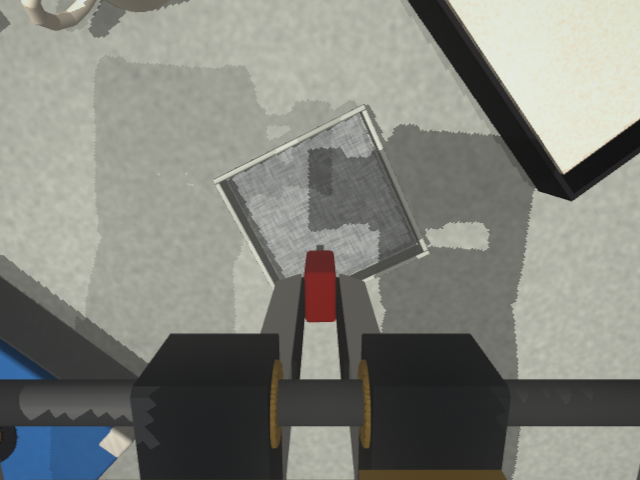

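The wrist view shows the key above the dish, whose centre is at about (319,214); nothing stands in the way of lowering it.

```bash
python3 -m inch '[0,0,4,0,0,0,0, 0,0,4,0,0,0,0, 0,0,3.5,0,0,0,0, 0,0,1.9,0,0,0,0, 0,0,0,0,0,0,0, 0,0,0,0,0,0,0, 0,0,0,0,0,0,0.3, 0,0,0,0,0,0,0.35, 0,0,0,0,0,0,0.35, 0,0,0,0,0,0,0.35]' 15; python3 -m inch '[0,0,-3,0,0,0,0.35, 0,0,-4,0,0,0,0.35, 0,0,-4,0,0,0,0.35, 0,0,-4,0,0,0,0.35, 0,0,0,0,0,0,0.35, 0,0,0,0,0,0,0.35, 0,0,0,0,0,0,0.35]'
python3 - <<'E'
from h import *
A=[]
for n in ['scene','side','wrist']:
    im,d,c=cam(n); A.append(im[60:400,130:570] if n!='wrist' else im[:340,100:540])
save('fin.png',cv2.resize(np.vstack([np.hstack(A[:2]),np.hstack([A[2],A[2]*0])]),(776,600)))
E
```

```text
time_s: 14.48
ee_pos: [0.481, -0.3348, 0.0262]
eef_rot: [-3.142, -0.0, -2.172]
force: [-1.0, 0.2, 0.5]
grip_width: 0.033
time_s: 15.35
ee_pos: [0.4806, -0.3345, 0.1747]
eef_rot: [3.139, 0.0, -2.172]
force: [1.5, 0.0, -0.6]
grip_width: 0.0329
```

View pics/fin.png

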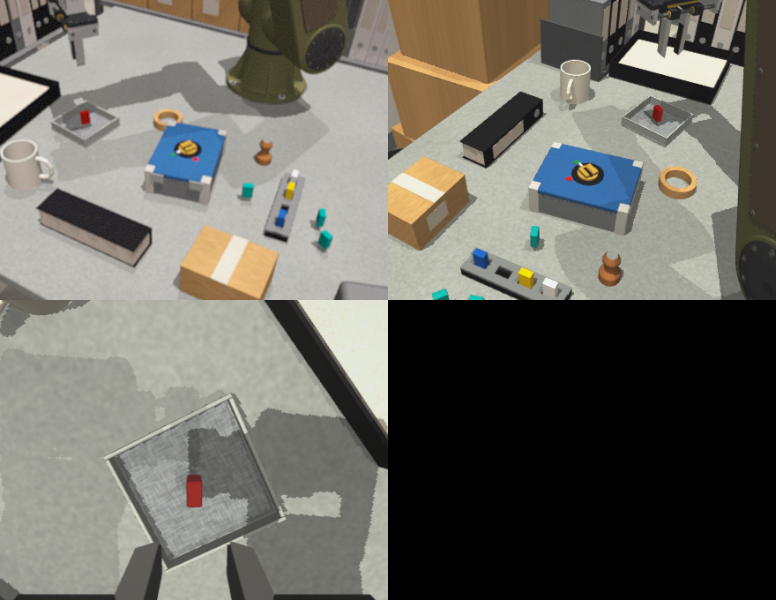

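The red key stands in the dish (wrist crop, about (195,490)). The other three keys are in their pockets, the pointer is at the green dot, and nothing else has moved.

```bash
python3 -c "
from station import ctrl;print(ctrl.hand_in())"
```

```text
the job is handed in; nothing more can be done
None
```

The lock is turned to its stop with the red key, the key is in the steel return dish, and the job is handed in at about 15.5 s on the robot's clock.

- **Lock:** With the key lifted clear, the pointer measured -0.464 rad and the green dot -0.463 rad. While the key was still in, another 0.05 rad of turn moved the pointer only 0.003 rad, so I take it to be at the hard stop. Only the key touched the lock.
- **Key:** It is standing upright near the centre of the dish, released and clear of the gripper.
- **Everything else:** In the last pictures the blue, yellow and white keys are in their pockets, and nothing else looks moved. I checked that by eye, not by measurement.
- **Forces:** The readings at the end of each move stayed under about 6 N; I did not check peaks during moves.

No check failed at the end. At the start, the scene and side cameras disagreed by about 6 mm on where the red key was. I used the wrist camera's position instead.

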